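# Find the hidden release and open the battery lid

### The arm

A 6-joint arm with a two-finger parallel gripper is mounted at the origin on a cart in front of the work surface, level with it; the furniture and walls round the work are solid. World frame = base frame: x ahead of the robot, y to its left, z up, the work surface at z = 0. Lengths are in m, angles in rad, forces in N, time in s.
With the tool pointing down it reaches from about 0.375 to 0.9 m from the base axis. Payload 3.1 kg.
Tool frame: the origin (TCP) lies between the finger pads; the fingertips stand 17 mm ahead of it and the grasp point (between the pads) lies 2 mm behind it (robot.nose_length is the distance from the TCP to the fingertips, in m); z points along the fingers, y is the line along which they close (so a half turn about z gives the same grasp; the last joint's range is limited). The gripper opens to 87 mm and grips with 3 to 60 N. Pads are 19 mm wide; open, the fingers measure 117 mm over their backs; the gripper's body (75 mm by 190 mm) begins 51 mm behind the grasp point.
Start: joints at [-1.442, 0.527, 1.433, -0, 1.181, -0.178], TCP at [0.189, -0.596, 0.24] pointing down, gripper open.
Joint ranges: [-3.08, 3.08], [-0.75, 2.2], [0.22, 2.44], [-1.43, 4.57], [0, 2.65], [-2.85, 2.85]. Speed limits (rad/s): [2.79, 2.79, 3.14, 3.14, 3.14, 3.14].

### API

Orientations are given as a unit quaternion [x, y, z, w].
In Python, from rig import robot, cams gives the robot as it stands.
- The arm moves only by the shell command python3 -m pendant 'ROWS' [FORCE]. ROWS is JSON, a list of rows, each an object with "jaw": the opening, from 0 (shut) to 1 (fully open); "linear": the shift along the tool's x, y, z in cm, a list of three; "twist": the turn about the tool's z in degrees. A call has 1 to 12 rows; each row shifts and turns the commanded pose from where the row before left it, along the tool's axes as they then stand; what a row does not reach is not made up. A row lasts 1/12 s, in which the tool goes at most 41.7 mm and 7.16 degrees, less where a joint would pass 70% of its speed; a pose out of reach is approached as far as the arm can. A call is refused whole if a number of a shift passes 4.17 or a number of a turn 7.16, either way. A call with a gripper value outside its range is refused whole. The fingers move at their own pace and stop on an object; FORCE is the grip in N (left out, the last holds). Time passes only in rows, so rows that do not move let the fingers close. It gives the time, the measured TCP pose, the force, the opening and the grip force at its end, in the units of the state.
- robot.get_obs(): the state, without advancing time (a new reading comes with each control period).
- cams.camera(name): name is "scene" or "side" or "wrist"; returns a dict with "color" (420x560x3 uint8, blue, green, red), "depth" (420x560 float32, m along the optical axis (not along the pixel's ray), 0 where there is no reading), "fov_y" (degrees; the focal length in pixels is half the picture's height over the tangent of half this angle, whatever the lens; pixels are square), "cx", "cy" (the principal point, pixels), "k1" (the pictures are not rectified: a ray, as slopes to the right and down, at radius r is drawn at 1 + k1 r^2 times it, then the intrinsics apply), "view" (4x4, takes a point from world to camera coordinates). Camera axes: x right, y down, z forward; pixel columns grow to the right and rows downward; lengths in m; the calibration is good to about 2 mm. A picture is of the moment at which its call begins.
- robot.hand_in(): hands the job in; it is judged then, once.
The state is a dict: "time": time; "q": joint angles; "joint_velocities": joint speeds; "joint_torque": joint torques, N m; "position": TCP position; "tool_rot": TCP orientation; "ft_force": force on the tool from outside, world axes, zero at the start; "moment": the same for the moment, N m; "grip_width": finger opening in m; "grip_force": force on a finger pad.
Only numpy, scipy, OpenCV 4.12 (cv2) and the standard library are available. Lean on these libraries where they do the work, as an engineer would, in place of code of your own. Each camera call takes 0.05 s, during which the arm holds its last target. There are 200 camera calls.

### The job

The battery compartment of the flat grey case has a concealed release: one of the five identical square plates let into its front strip is really a button. Feel for the plate that gives, press it fully in so that the lid springs half open, then push the lid on over, back to its stop. Nothing needs to be gripped; leave the loose optics parts beside the case standing where they are.

Things in the scene. Friction and masses are not known exactly. Their poses are not given: they have to be found in the camera images.
- case: the flat case, fixed to the table, grey metal on a black base, 160 mm (its x) by 244 mm (its y) by 45 mm high. Origin at the centre of its underside, z up, +x to its rear (away from the robot), +y to its left. The front strip holds a row of five square plates; the battery lid lies flush behind them, from x = -4 mm to its hinge at x = 58 mm, centred on y = 0.
- strip (a point): centre of the middle plate's top, at x = -50, y = 0, z = 43 mm of the case; axes as the case. The five plates, 42 x 42 mm, are centred here and 46 and 92 mm to either side along y. Their tops lie 2 mm below the case top, with 3 mm webs between the wells. They look alike: one, different every time, is the release button, the other four are rigid.
- release_pad (a joint): travel of the plate that is the release button (it does not tell which plate that is): 0 out, 0.006 m fully in. It moves straight down, springs back when let go, and takes about 5 to 6 N to press slowly. A link raises the lid as it goes in (about 0.195 rad per mm).
- lid (a joint): angle of the battery lid about its hinge: 0 shut and flush (nothing to hook then), about 1.2 rad once the release has been pressed fully in (a light friction hinge keeps it there when the button is let go), 1.9 rad open against its stop, past upright. It opens up and to the rear. Less than 1 N at its free edge moves it.
- lid_hinge (a point): middle of the lid's hinge line, which runs along the case's y, at x = 58, z = 43 mm of the case.
- lid_edge (a point): middle of the lid's free edge; the lid is 62 mm long from hinge to here, 170 mm wide, 4 mm thick. This edge stands 58 mm above the hinge and 22 mm in front of it when the lid is at 1.2 rad, and 59 mm above and 20 mm behind it at the stop.
- post_holder: loose black post holder, 32 x 41 x 50 mm, upright beyond the case's left (+y) end; origin at the centre of its underside. Not to be moved.
- fork: loose slotted metal clamping fork, 28 x 75 x 14 mm, lying beyond the case's right (-y) end; origin at the centre of its underside. Not to be moved.
- mirror_mount: loose black square mirror mount, 46 x 50 x 50 mm, standing beyond the case's right (-y) end; origin at the centre of its underside. Not to be moved.

How it is judged:
On the way, in this order (a step that is already met when the one before it is completed fails the run):
1. the release plate is pressed in (value of joint release_pad above 0.0045 m), for 0.05 s.
2. the lid is pushed back to its stop (value of joint lid above 1.7 rad), for 0.2 s.
At the end, for the whole second after the job is handed in: The lid rests back at its stop (beyond 1.7 of 1.9 rad), the release plate has been let go (less than 1.5 mm in), and the post holder, fork and mirror mount are within 15 mm of where they stood (value of joint lid above 1.7 rad and value of joint release_pad below 0.0015 m and velocity of joint lid below 0.1 rad/s and distance of each of post_holder, fork, mirror_mount from where it was at the start of the episode below 0.015 m); the robot touches nothing.
It fails at once if a loose part beside the case is shifted by 15 mm or more, or lifted (distance of any of post_holder, fork, mirror_mount from where it was at the start of the episode above 0.015 m).
It also fails if it takes over 48 s, if anything falls off the work surface, if the arm or the gripper's body presses on something with over 40 N, if the wrist force passes 120 N, or if a joint passes its speed limit or range.

## Working session

There is one attempt and no reset: what is moved stays moved. The work goes in short steps, Python scripts to look and compute and a shell command to move; the robot and the scene stay as the last step left them, time stands still between calls to the robot, and variables do not carry over. Pictures are saved under pics/ and viewed, at most 10 in all, crops included, and the job is handed in when it is done.

```bash
mkdir -p pics; ls; cat > h.py <<'E'
import numpy as np, cv2
from rig import robot, cams
def K(c):
    f=c["color"].shape[0]/2/np.tan(np.radians(c["fov_y"])/2); return f
def pt(c,u,v,d=None,z=None):
    """pixel -> world, by depth or by plane z"""
    f=K(c); a=np.array([(u-c["cx"])/f,(v-c["cy"])/f]); s=a.copy()
    for _ in range(30): s=a/(1+c["k1"]*(s@s))
    T=np.linalg.inv(np.array(c["view"])); o=T[:3,3]; r=T[:3,:3]@np.array([s[0],s[1],1])
    if z is not None: return o+r*(z-o[2])/r[2]
    if d is None:
        p=c["depth"][int(v)-1:int(v)+2,int(u)-1:int(u)+2]; d=np.median(p[p>0])
    return o+r*d
E
python3 - <<'E'
from h import *
import pickle
o=robot.get_obs(); print(o)
D={n:cams.camera(n) for n in("scene","side")}
pickle.dump(D,open("d.pkl","wb"))
for n in D: cv2.imwrite(f"pics/{n}1.png",D[n]["color"])
E
```

```text
pics
{'time': 0.0, 'q': array([-1.44153584e+00,  5.28470461e-01,  1.43388979e+00, -1.95330793e-05,
        1.18137277e+00, -1.78469968e-01]), 'joint_velocities': array([-0.00071654,  0.00015565,  0.00091436, -0.0012708 , -0.0009983 ,
       -0.00116538]), 'joint_torque': array([ 1.31535722e-03, -4.40036488e+01, -1.76592082e+01,  6.35058177e-02,
        5.80892502e-02, -1.64760277e-04]), 'position': array([ 0.18926148, -0.59493621,  0.23857293]), 'tool_rot': array([ 9.88184945e-01,  1.53262418e-01,  1.73003307e-05, -1.07008152e-03]), 'ft_force': array([ 0.17623587,  0.16341731, -0.27643847]), 'moment': array([-0.05716243,  0.05726202, -0.02077293]), 'grip_force': 0.0, 'grip_width': 0.0871323491978708}
```

View pics/scene1.png

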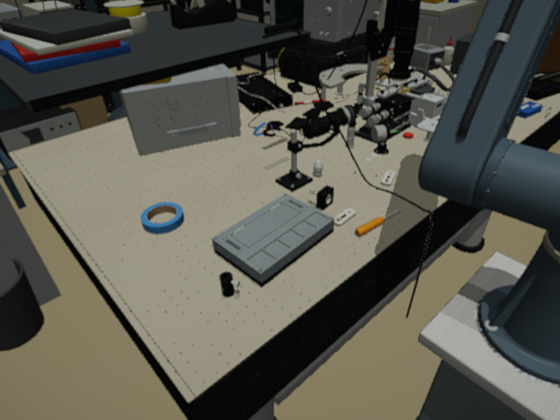

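View pics/side1.png

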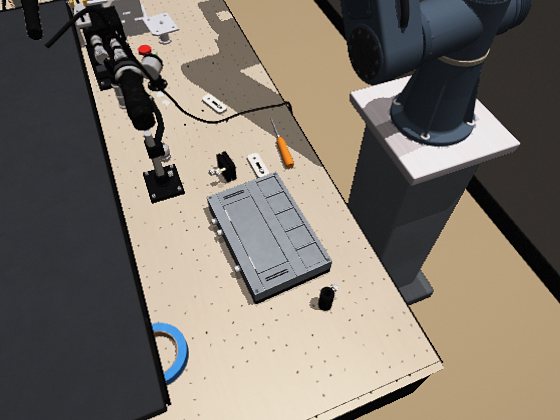

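Scene: the case lies at about (275,235), post holder (228,284), mirror mount (325,197), fork (345,216). Side view: case at (268,238), post holder (326,298), fork (258,165), mount (226,167); the plates face the robot. I'll enlarge both for the corners.

```bash
python3 - <<'E'
from h import *
import pickle
D=pickle.load(open("d.pkl","rb"))
a=cv2.resize(D["scene"]["color"][180:300,200:360],None,fx=5,fy=5,interpolation=cv2.INTER_CUBIC)
b=cv2.resize(D["side"]["color"][150:315,170:370],None,fx=3.6,fy=3.6,interpolation=cv2.INTER_CUBIC)
cv2.imwrite("pics/sc.png",a);cv2.imwrite("pics/si.png",b)
E
```

```text
(no output)
```

View pics/sc.png

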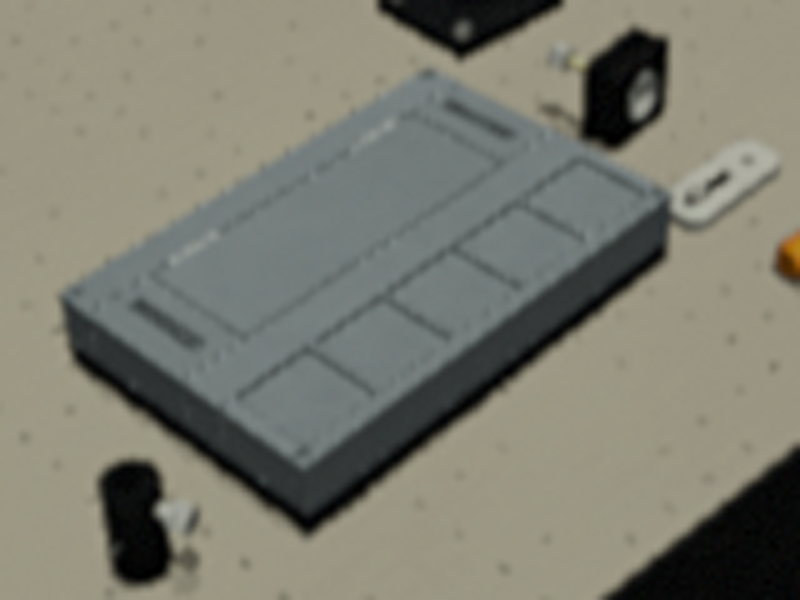

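View pics/si.png

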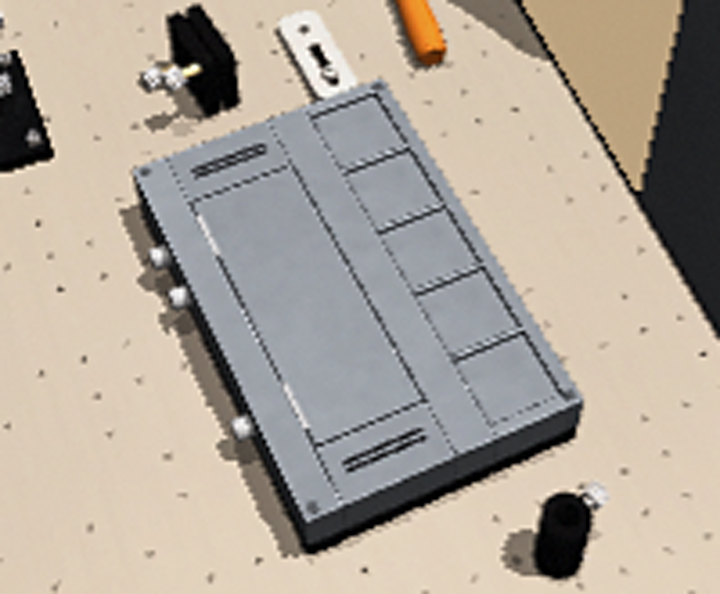

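The enlarged crops show the top corners. Scene crop: (428,72), (668,192), (305,470), (65,298). Side crop: (136,172), (382,84), (580,405), (310,520). The fork touches close to the front-right corner; the holder is past the left end.

```bash
cat > m.py <<'E'
from h import *
import pickle
D=pickle.load(open("d.pkl","rb"))
S=np.array([(428,72),(668,192),(305,470),(65,298)])/5+[200,180]
T=np.array([(136,172),(382,84),(580,405),(310,520)])/3.6+[170,150]
P=[]
for s,t in zip(S,T):
    R=[]
    for n,(u,v) in(("scene",s),("side",t)):
        c=D[n]; o=np.linalg.inv(np.array(c["view"]))[:3,3]; r=pt(c,u,v,d=1)-o; r/=np.linalg.norm(r); R.append((o,r))
    A=sum(np.eye(3)-np.outer(r,r) for o,r in R); b=sum((np.eye(3)-np.outer(r,r))@o for o,r in R)
    p=np.linalg.solve(A,b); P.append(p); print(p.round(4), [pt(D[n],*x,z=.045).round(4)[:2] for n,x in(("scene",s),("side",t))])
P=np.array(P)
L=np.array([(80,-122),(-80,-122),(-80,122),(80,122)])/1000
c=P[:,:2].mean(0); H=(L.T@(P[:,:2]-c)); a=np.arctan2(H[0,1]-H[1,0],H[0,0]+H[1,1])
R=np.array([[np.cos(a),-np.sin(a)],[np.sin(a),np.cos(a)]])
print("case",c,"yaw deg",np.degrees(a),"res mm",((L@R.T+c-P[:,:2])*1000).round(1).tolist())
for y in(-92,-46,0,46,92): print("plate",y,(c+R@[-.05,y/1000]).round(4))
print("lid hinge",c+R@[.058,0])
o=robot.get_obs(); from scipy.spatial.transform import Rotation as Q
print(Q.from_quat(o["tool_rot"]).as_matrix().round(3))
E
python3 m.py
```

```text
[0.6048 0.072  0.0414] [array([0.6006, 0.0762]), array([0.6051, 0.0741])]
[0.4486 0.0626 0.0434] [array([0.4476, 0.0632]), array([0.4494, 0.0648])]
[0.4321 0.3018 0.0398] [array([0.4282, 0.3042]), array([0.434 , 0.3047])]
[0.5869 0.312  0.0414] [array([0.583 , 0.3143]), array([0.5873, 0.3134])]
case [0.51808609 0.1870957 ] yaw deg 3.9586212802136824 res mm [[1.6, -1.0], [-1.9, -2.8], [-2.2, 1.5], [2.6, 2.3]]
plate -92 [0.4746 0.0919]
plate -46 [0.4714 0.1378]
plate 0 [0.4682 0.1836]
plate 46 [0.465  0.2295]
plate 92 [0.4619 0.2754]
lid hinge [0.57594772 0.19109979]
[[ 0.953  0.303 -0.   ]
 [ 0.303 -0.953  0.002]
 [ 0.    -0.002 -1.   ]]
```

```bash
python3 - <<'E'
from h import *
import pickle
D=pickle.load(open("d.pkl","rb"))
for n in D:
    c=D[n]; W=np.array([pt(c,u,v,d=c["depth"][v,u]) for v in range(0,420,2) for u in range(0,560,2) if c["depth"][v,u]>0])
    print(n)
    for y0 in np.arange(-.7,.4,.1):
        r=[]
        for x0 in np.arange(.1,.8,.1):
            m=(abs(W[:,0]-x0-.05)<.05)&(abs(W[:,1]-y0-.05)<.05)&(W[:,2]<.6); r.append(f"{W[m,2].max():.2f}" if m.any() else " -  ")
        print(f"y{y0:+.1f}",*r)
E
```

```text
scene
y-0.7  -    -   -0.89 -0.89 0.11 0.11 0.40
y-0.6  -    -   -0.16 -0.89 0.06 0.11 0.39
y-0.5  -   -0.89 -0.09 0.00 0.05 0.11 0.11
y-0.4  -   -0.89 -0.03 0.00 0.08 0.09 0.12
y-0.3 -0.89 -0.89 0.00 0.01 0.01 0.17 0.00
y-0.2 0.49 -0.89 0.01 0.01 0.10 0.21 0.40
y-0.1 0.51 0.51 0.02 0.02 0.05 0.40 0.40
y-0.0 0.43 0.47 0.02 0.05 0.05 0.05 0.38
y+0.1 0.00  -   0.00 0.05 0.05 0.05 0.38
y+0.2  -    -   0.00 0.05 0.05 0.00 0.38
y+0.3  -    -   0.00 0.05 0.05 0.00 0.38
side
y-0.7  -    -   0.00 0.01 0.10 0.11 0.13
y-0.6  -    -   0.01 0.01 0.06 0.11 0.13
y-0.5  -    -   0.01 0.01 0.07 0.11 0.12
y-0.4  -    -   0.01 0.01 0.09 0.14 0.14
y-0.3  -    -   0.00 0.01 0.01 0.17 0.16
y-0.2 0.00  -   0.01 0.01 0.09 0.22 0.41
y-0.1 0.33 0.36 0.02 0.02 0.05 0.40 0.41
y-0.0 0.37 0.38 0.02 0.05 0.05 0.05 0.38
y+0.1 0.00  -   0.00 0.05 0.05 0.05 0.38
y+0.2  -    -   0.00 0.05 0.05 0.03 0.38
y+0.3  -    -   0.00 0.05 0.05 0.01 0.38
```

```bash
python3 -m pendant '[{"jaw":0,"linear":[4,0,0],"twist":6.85},{"jaw":0,"linear":[4,0,0],"twist":6.85},{"jaw":0,"linear":[1.5,-3.8,0],"twist":0},{"jaw":0,"linear":[1.5,-3.8,0],"twist":0},{"jaw":0,"linear":[1.5,-3.8,0],"twist":0},{"jaw":0,"linear":[1.5,-3.8,0],"twist":0},{"jaw":0,"linear":[1.5,-3.8,0],"twist":0},{"jaw":0,"linear":[1.5,-3.8,0],"twist":0},{"jaw":0,"linear":[1.5,-3.8,0],"twist":0},{"jaw":0,"linear":[1.5,-3.8,0],"twist":0}]' 10
```

```text
time: 0.93
position: [0.3651, -0.2623, 0.2393]
tool_rot: [0.999, 0.034, -0.0, -0.0]
ft_force: [0.2, 0.2, -0.3]
grip_width: 0.028
grip_force: 0.0
```

```bash
python3 -m pendant '[{"jaw":0,"linear":[1.5,-3.8,0],"twist":0},{"jaw":0,"linear":[1.5,-3.8,0],"twist":0},{"jaw":0,"linear":[1.5,-3.8,0],"twist":0},{"jaw":0,"linear":[1.5,-3.8,0],"twist":0},{"jaw":0,"linear":[1.5,-3.8,0],"twist":0},{"jaw":0,"linear":[1.5,-3.8,0],"twist":0},{"jaw":0,"linear":[0,0,0],"twist":0},{"jaw":0,"linear":[0,0,0],"twist":0}]'
```

```text
time: 1.6
position: [0.439, -0.0285, 0.2394]
tool_rot: [0.999, 0.038, -0.0, -0.0]
ft_force: [0.2, -0.6, 1.2]
grip_width: 0.0004
grip_force: 0.0
```

```bash
python3 -m pendant '[{"jaw":0,"linear":[1.1,-2.95,2],"twist":0},{"jaw":0,"linear":[1.1,-2.95,2],"twist":0},{"jaw":0,"linear":[1.1,-2.95,2],"twist":0},{"jaw":0,"linear":[1.1,-2.95,2],"twist":0},{"jaw":0,"linear":[0,0,0],"twist":0},{"jaw":0,"linear":[0,0,0],"twist":0}]'
python3 - <<'E'
from h import *
import pickle
c=cams.camera("wrist"); pickle.dump(c,open("w.pkl","wb")); cv2.imwrite("pics/w1.png",c["color"])
o=robot.get_obs(); print(o["position"],o["ft_force"],o["time"])
f=K(c)
# predicted plate centres in picture
for n,p in(("p-92",(.4746,.0919,.043)),("p-46",(.4714,.1378,.043)),("p0",(.4682,.1836,.043)),("p46",(.465,.2295,.043)),("fr",(.4486,.0626,.045))):
    q=np.array(c["view"])@np.array([*p,1]); s=q[:2]/q[2]; s=s*(1+c["k1"]*(s@s)); print(n,(s*f+[c["cx"],c["cy"]]).round(1))
E
```

```text
time: 2.1
position: [0.4741, 0.0896, 0.1583]
tool_rot: [0.999, 0.035, -0.002, 0.0]
ft_force: [-0.1, -0.4, 0.4]
grip_width: 0.0004
grip_force: 0.0
[0.47457332 0.08881526 0.15912414] [ 0.88550642 -0.84023857 -0.27338273] 2.15
p-92 [275.9 213.6]
p-46 [223.  213.5]
p0 [170.6 213.5]
p46 [118.8 213.4]
fr [306.7 244.4]
```

View pics/w1.png

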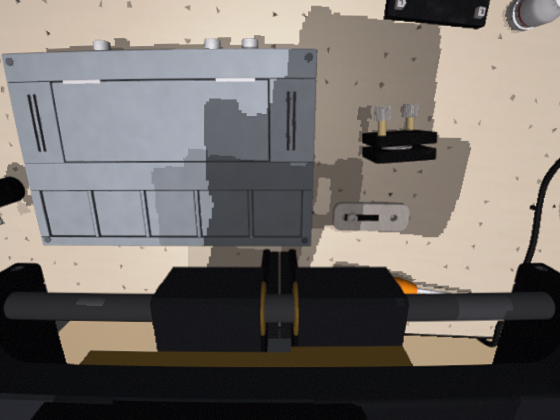

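The wrist view shows the plates centred at about (277,214), (225,214), (172,214), (121,214), matching the predictions within 2 px. So I go down on the rightmost one.

```bash
python3 -m pendant '[{"jaw":0,"linear":[0,-0.2,3],"twist":0},{"jaw":0,"linear":[0,0,3],"twist":0},{"jaw":0,"linear":[0,0,3],"twist":0},{"jaw":0,"linear":[0,0,0.2],"twist":0},{"jaw":0,"linear":[0,0,0],"twist":0},{"jaw":0,"linear":[0,0,0],"twist":0}]'
python3 -m pendant '[{"jaw":0,"linear":[0,0,0.1],"twist":0},{"jaw":0,"linear":[0,0,0.1],"twist":0},{"jaw":0,"linear":[0,0,0.1],"twist":0},{"jaw":0,"linear":[0,0,0.1],"twist":0},{"jaw":0,"linear":[0,0,0.1],"twist":0},{"jaw":0,"linear":[0,0,0],"twist":0}]'
```

```text
time: 2.65
position: [0.4756, 0.0907, 0.0689]
tool_rot: [0.999, 0.034, 0.001, 0.0]
ft_force: [0.4, -0.5, 1.1]
grip_width: 0.0003
grip_force: 0.0
time: 3.15
position: [0.4746, 0.0921, 0.0627]
tool_rot: [0.999, 0.035, 0.0, 0.0]
ft_force: [-0.2, -0.4, 0.1]
grip_width: 0.0004
grip_force: 0.0
```

Tip near 46 mm; I continue slowly.

```bash
for i in 1; do python3 -m pendant '[{"jaw":0,"linear":[0,0,0.1],"twist":0},{"jaw":0,"linear":[0,0,0.1],"twist":0},{"jaw":0,"linear":[0,0,0],"twist":0}]'; done; python3 -m pendant '[{"jaw":0,"linear":[0,0,0.1],"twist":0},{"jaw":0,"linear":[0,0,0],"twist":0}]'
```

```text
time: 3.4
position: [0.4746, 0.0921, 0.0605]
tool_rot: [0.999, 0.035, -0.0, -0.0]
ft_force: [0.2, 0.4, 0.0]
grip_width: 0.0005
grip_force: 0.0
time: 3.57
position: [0.4746, 0.0921, 0.0604]
tool_rot: [0.999, 0.035, 0.0, -0.0]
ft_force: [-1.7, 0.6, 9.5]
grip_width: 0.0006
grip_force: 4.8
```

```bash
python3 -m pendant '[{"jaw":0,"linear":[0,0,0.1],"twist":0},{"jaw":0,"linear":[0,0,0],"twist":0}]'
```

```text
time: 3.73
position: [0.4746, 0.0921, 0.0603]
tool_rot: [0.999, 0.035, 0.0, 0.0]
ft_force: [-3.6, 0.9, 18.7]
grip_width: 0.0002
grip_force: 9.2
```

```bash
python3 -m pendant '[{"jaw":0,"linear":[0,0,-0.8],"twist":0},{"jaw":0,"linear":[0,-2.2,0],"twist":0},{"jaw":0,"linear":[0,-2.2,0],"twist":0},{"jaw":0,"linear":[0,0,0],"twist":0},{"jaw":0,"linear":[0,0,0.2],"twist":0},{"jaw":0,"linear":[0,0,0.2],"twist":0},{"jaw":0,"linear":[0,0,0.1],"twist":0},{"jaw":0,"linear":[0,0,0.1],"twist":0},{"jaw":0,"linear":[0,0,0.1],"twist":0},{"jaw":0,"linear":[0,0,0],"twist":0}]'
```

```text
time: 4.57
position: [0.4715, 0.1352, 0.0604]
tool_rot: [0.999, 0.034, -0.0, 0.0]
ft_force: [-1.5, -0.1, 10.3]
grip_width: 0.0004
grip_force: 5.0
```

Rigid too. Next plate.

```bash
python3 -m pendant '[{"jaw":0,"linear":[0,0,-0.7],"twist":0},{"jaw":0,"linear":[0,-2.35,0],"twist":0},{"jaw":0,"linear":[0,-2.35,0],"twist":0},{"jaw":0,"linear":[0,0,0],"twist":0},{"jaw":0,"linear":[0,0,0.2],"twist":0},{"jaw":0,"linear":[0,0,0.2],"twist":0},{"jaw":0,"linear":[0,0,0.1],"twist":0},{"jaw":0,"linear":[0,0,0.1],"twist":0},{"jaw":0,"linear":[0,0,0.1],"twist":0},{"jaw":0,"linear":[0,0,0],"twist":0}]'
```

```text
time: 5.4
position: [0.4682, 0.1819, 0.0604]
tool_rot: [0.999, 0.034, -0.0, 0.0]
ft_force: [-2.1, -1.3, 9.4]
grip_width: 0.0008
grip_force: 4.7
```

```bash
python3 -m pendant '[{"jaw":0,"linear":[0,0,-0.7],"twist":0},{"jaw":0,"linear":[0,-2.3,0],"twist":0},{"jaw":0,"linear":[0,-2.3,0],"twist":0},{"jaw":0,"linear":[0,0,0],"twist":0},{"jaw":0,"linear":[0,0,0.2],"twist":0},{"jaw":0,"linear":[0,0,0.2],"twist":0},{"jaw":0,"linear":[0,0,0.1],"twist":0},{"jaw":0,"linear":[0,0,0.1],"twist":0},{"jaw":0,"linear":[0,0,0.1],"twist":0},{"jaw":0,"linear":[0,0,0],"twist":0}]'
```

```text
time: 6.23
position: [0.4649, 0.2278, 0.0604]
tool_rot: [0.999, 0.034, -0.0, 0.0]
ft_force: [-1.8, -1.2, 9.8]
grip_width: 0.0008
grip_force: 4.5
```

```bash
python3 -m pendant '[{"jaw":0,"linear":[0,0,-0.7],"twist":0},{"jaw":0,"linear":[0,-2.3,0],"twist":0},{"jaw":0,"linear":[0,-2.3,0],"twist":0},{"jaw":0,"linear":[0,0,0],"twist":0},{"jaw":0,"linear":[0,0,0.2],"twist":0},{"jaw":0,"linear":[0,0,0.2],"twist":0},{"jaw":0,"linear":[0,0,0.1],"twist":0},{"jaw":0,"linear":[0,0,0.1],"twist":0},{"jaw":0,"linear":[0,0,0.1],"twist":0},{"jaw":0,"linear":[0,0,0],"twist":0}]'
```

```text
time: 7.07
position: [0.4618, 0.2738, 0.0595]
tool_rot: [0.999, 0.034, -0.0, 0.0]
ft_force: [-0.1, -0.8, 0.4]
grip_width: 0.0003
grip_force: 0.6
```

This plate gives: position goes through 0.0604 with almost no force. I press on to the bottom.

```bash
python3 -m pendant '[{"jaw":0,"linear":[0,0,0.1],"twist":0},{"jaw":0,"linear":[0,0,0.1],"twist":0},{"jaw":0,"linear":[0,0,0.1],"twist":0},{"jaw":0,"linear":[0,0,0.1],"twist":0},{"jaw":0,"linear":[0,0,0],"twist":0}]'; python3 -m pendant '[{"jaw":0,"linear":[0,0,0.1],"twist":0},{"jaw":0,"linear":[0,0,0.1],"twist":0},{"jaw":0,"linear":[0,0,0.05],"twist":0},{"jaw":0,"linear":[0,0,0],"twist":0}]'
```

```text
time: 7.48
position: [0.4619, 0.2745, 0.0554]
tool_rot: [0.999, 0.035, -0.0, 0.0]
ft_force: [-0.5, -2.0, 2.5]
grip_width: 0.0004
grip_force: 1.4
time: 7.82
position: [0.4619, 0.2746, 0.0542]
tool_rot: [0.999, 0.035, 0.0, 0.0]
ft_force: [-2.0, -4.1, 13.2]
grip_width: 0.0006
grip_force: 6.8
```

```bash
python3 -m pendant '[{"jaw":0,"linear":[0,0,0],"twist":0},{"jaw":0,"linear":[0,0,-0.4],"twist":0},{"jaw":0,"linear":[0,0,-0.6],"twist":0},{"jaw":0,"linear":[0,0,-2],"twist":0},{"jaw":0,"linear":[0,0,-1.5],"twist":0},{"jaw":0,"linear":[0,0,0],"twist":0}]'
python3 - <<'E'
from h import *
c=cams.camera("side"); cv2.imwrite("pics/s2.png",c["color"])
print(pt(c,275,225))
W=np.array([pt(c,u,v,d=c["depth"][v,u]) for v in range(170,300) for u in range(190,340) if c["depth"][v,u]>0])
m=(W[:,0]>.52)&(W[:,0]<.66)&(W[:,1]>.1)&(W[:,1]<.26)&(W[:,2]>.09)
print(m.sum(),W[m].max(0),W[m].min(0),np.median(W[m],0))
E
```

```text
time: 8.32
position: [0.4639, 0.2758, 0.1003]
tool_rot: [0.999, 0.035, 0.003, -0.001]
ft_force: [1.2, 0.2, -1.3]
grip_width: 0.0003
grip_force: 0.0
[0.50120189 0.18844684 0.04632303]
352 [0.56822533 0.25911296 0.10355477] [0.55038319 0.10453702 0.09001083] [0.55956314 0.18930573 0.09784623]
```

View pics/s2.png

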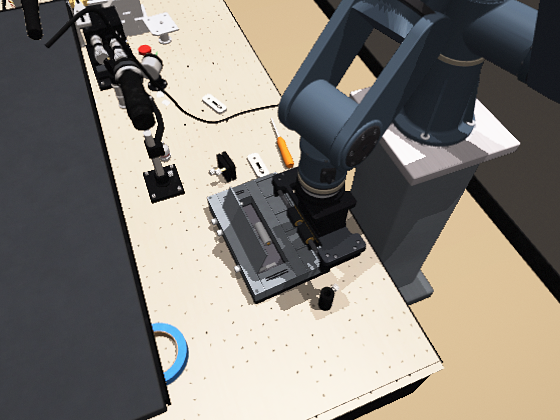

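The side picture shows the lid half open (free edge from about (222,190) to (255,290)), edge at x≈0.553, z≈0.102; the loose parts are unmoved. Next I push it at mid-width with the tip at z≈0.083.

```bash
python3 -m pendant '[{"jaw":0,"linear":[2.05,2.98,0],"twist":0},{"jaw":0,"linear":[2.05,2.98,0],"twist":0},{"jaw":0,"linear":[2.05,2.98,0],"twist":0},{"jaw":0,"linear":[0.6,0,0],"twist":0},{"jaw":0,"linear":[0.6,0,0],"twist":0},{"jaw":0,"linear":[0.6,0,0],"twist":0},{"jaw":0,"linear":[0.6,0,0],"twist":0},{"jaw":0,"linear":[0.5,0,0],"twist":0},{"jaw":0,"linear":[0.5,0,0],"twist":0},{"jaw":0,"linear":[0.4,0,0],"twist":0},{"jaw":0,"linear":[0,0,0],"twist":0}]'
```

```text
time: 9.28
position: [0.5682, 0.193, 0.0982]
tool_rot: [0.999, 0.035, 0.001, -0.0]
ft_force: [0.8, 0.3, -0.7]
grip_width: 0.0004
grip_force: 0.0
```

```bash
python3 -m pendant '[{"jaw":0,"linear":[0.3,0,0],"twist":0},{"jaw":0,"linear":[0.3,0,0],"twist":0},{"jaw":0,"linear":[0.2,0,0],"twist":0},{"jaw":0,"linear":[0,0,0],"twist":0}]'
```

```text
time: 9.62
position: [0.576, 0.1929, 0.0982]
tool_rot: [0.999, 0.035, 0.0, -0.0]
ft_force: [-0.3, -0.3, 0.0]
grip_width: 0.0007
grip_force: 0.0
```

```bash
python3 -m pendant '[{"jaw":0,"linear":[0.2,0,0],"twist":0},{"jaw":0,"linear":[0.2,0,0],"twist":0},{"jaw":0,"linear":[0,0,0],"twist":0}]'; python3 -m pendant '[{"jaw":0,"linear":[0.2,0,0],"twist":0},{"jaw":0,"linear":[0,0,0],"twist":0}]'
python3 - <<'E'
from h import *
c=cams.camera("side"); cv2.imwrite("pics/s3.png",cv2.resize(c["color"][150:315,170:370],None,fx=3.6,fy=3.6))
W=np.array([pt(c,u,v,d=c["depth"][v,u]) for v in range(170,300) for u in range(190,340) if c["depth"][v,u]>0])
m=(W[:,0]>.54)&(W[:,0]<.66)&(((W[:,1]>.1)&(W[:,1]<.14))|((W[:,1]>.24)&(W[:,1]<.28)))
for z in(.06,.07,.08,.09,.1):
    k=m&(abs(W[:,2]-z)<.005); print(z,k.sum(),np.median(W[k],0) if k.any() else "")
E
```

```text
time: 9.87
position: [0.5791, 0.1931, 0.0979]
tool_rot: [0.999, 0.035, -0.001, 0.0]
ft_force: [0.3, -0.1, 0.9]
grip_width: 0.0005
grip_force: 0.3
time: 10.03
position: [0.5796, 0.1931, 0.0978]
tool_rot: [0.999, 0.035, -0.002, 0.0]
ft_force: [-3.8, -0.6, 2.2]
grip_width: 0.0007
grip_force: 2.4
0.06 20 [0.57879978 0.26474048 0.05962519]
0.07 25 [0.58232917 0.26384484 0.07092685]
0.08 20 [0.58588417 0.26285436 0.08057665]
0.09 20 [0.58888819 0.26940324 0.09013858]
0.1 40 [0.59348018 0.26404454 0.09908338]
```

View pics/s3.png

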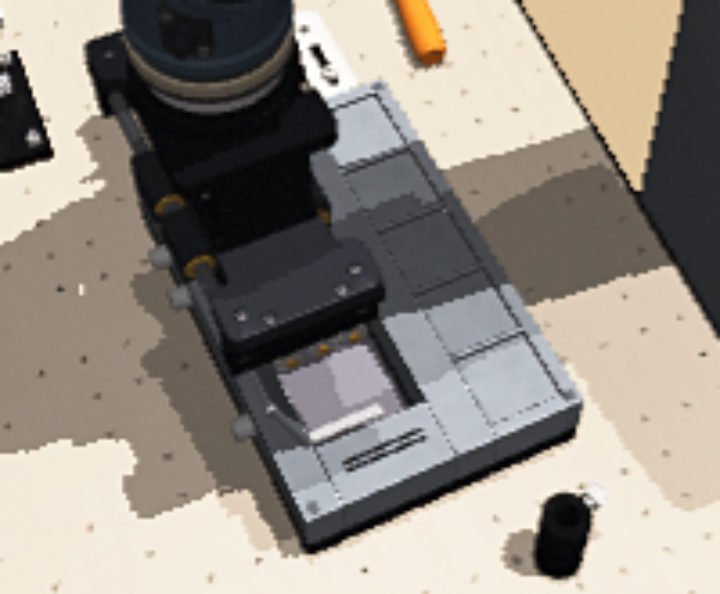

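The lid leans about 20° past upright, so it is at its stop (crop edge near (270,375)–(310,440)). I hold briefly, then back off.

```bash
python3 -m pendant '[{"jaw":0,"linear":[0,0,0],"twist":0},{"jaw":0,"linear":[0,0,0],"twist":0},{"jaw":0,"linear":[-0.3,0,0],"twist":0},{"jaw":0,"linear":[-1,0,0],"twist":0},{"jaw":0,"linear":[-3,0,0],"twist":0},{"jaw":0,"linear":[-3,0,-2],"twist":0},{"jaw":0,"linear":[-3,0,-2.5],"twist":0},{"jaw":0,"linear":[0,0,-3],"twist":0},{"jaw":0,"linear":[0,0,-2],"twist":0},{"jaw":0,"linear":[0,0,0],"twist":0},{"jaw":0,"linear":[0,0,0],"twist":0},{"jaw":0,"linear":[0,0,0],"twist":0}]'
python3 - <<'E'
from h import *
c=cams.camera("side"); cv2.imwrite("pics/s4.png",c["color"])
W=np.array([pt(c,u,v,d=c["depth"][v,u]) for v in range(170,300) for u in range(190,340) if c["depth"][v,u]>0])
m=(W[:,0]>.54)&(W[:,0]<.66)&(W[:,1]>.1)&(W[:,1]<.28)
for z in(.06,.07,.08,.09,.1):
    k=m&(abs(W[:,2]-z)<.005); print(z,k.sum(),np.median(W[k],0) if k.any() else "")
print(robot.get_obs()["joint_velocities"].round(3))
E
```

```text
time: 11.08
position: [0.4793, 0.1861, 0.1929]
tool_rot: [0.999, 0.035, 0.001, -0.0]
ft_force: [0.4, 0.4, 0.2]
grip_width: 0.0004
grip_force: 0.0
0.06 70 [0.58252999 0.20501065 0.06034417]
0.07 67 [0.58562665 0.20494797 0.07011549]
0.08 74 [0.58905511 0.20403599 0.07992107]
0.09 75 [0.59221015 0.21440684 0.09031396]
0.1 196 [0.59772485 0.19713866 0.0996776 ]
[ 0.001  0.013  0.007 -0.     0.008  0.001]
```

View pics/s4.png

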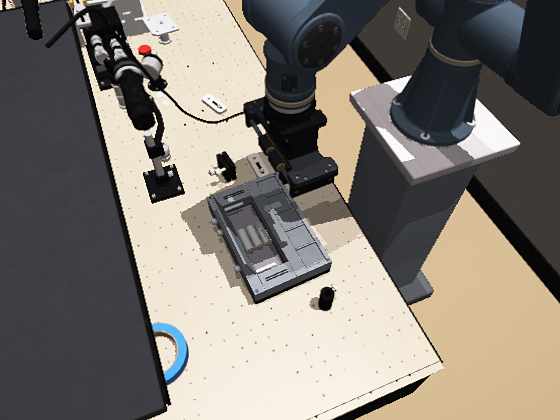

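The lid stays back at its stop, the loose parts stand at (326,298), (258,165) and (226,167) as before, and the arm is clear.

```bash
python3 -c "
from rig import robot
print(robot.hand_in())"
```

```text
the job is handed in; nothing more can be done
None
```

The job is handed in at about 11 s: the release was the leftmost (+y) plate, pressed fully in and let go; the lid rests back at its stop and the loose parts look unmoved in the last picture (no verdict was returned).

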